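Clear the intake deck and feed the closed samples through the dust flap

ROBOT

A 6-joint arm with a two-finger parallel gripper is mounted at the origin on a cart in front of the work surface, level with it; the furniture and walls round the work are solid. World frame = base frame: x ahead of the robot, y to its left, z up, the work surface at z = 0. Lengths are in m, angles in rad, forces in N, time in s.
With the tool pointing down it reaches from about 0.275 to 0.75 m from the base axis. Payload 10.2 kg.
Tool frame: the origin (TCP) lies where the fingers leave the gripper's body, on its centre line; the fingertips stand 64 mm ahead of it and the grasp point (between the pads) lies 45 mm ahead of it; x points along the fingers, y is the direction in which the jaws open and shut, and the axes are right-handed (so a half turn about x gives the same grasp; the last joint's range is limited). The gripper opens to 88 mm and grips with 3 to 60 N. Pads are 18 mm wide; open, the fingers measure 123 mm over their backs; the gripper's body (75 mm by 187 mm) begins 45 mm behind the grasp point.
Start: joints at [-1.493, 0.313, 1.498, -0, 1.331, -0.223], TCP at [0.156, -0.501, 0.303] pointing down, gripper open.
Joint ranges: [-2.94, 2.94], [-0.97, 2.17], [0.19, 2.56], [-1.23, 4.37], [0.02, 3.11], [-2.88, 2.88]. Speed limits (rad/s): [2.39, 2.39, 3.01, 3.14, 3.14, 3.14].

INTERFACE

Orientations are given as a 3x3 rotation matrix whose columns are the frame's x, y, z axes.
In Python, from workcell import arm, hand, kin, monitor, vision, job gives the robot as it stands. The module is installed in compiled form; this text tells all that it offers. Calls block until the motion is done:
- arm.move_ptp(position, orientation): joint-space move of the TCP to a pose.
- arm.move_l(position, frame=None, feed=0.15, stop_force=None): straight line of the TCP; frame=None keeps the orientation; feed is the mean speed in m/s. With stop_force (N) it stops when the force on the tool has changed by that much, and returns True; else False.
- arm.move_j(angles): joint-space move.
- hand.set_gripper(opening): finger opening in m; the grip force is fixed at half the most; returns when the fingers have stopped.
- arm.pause(seconds).
- kin.inverse_kinematics(position, orientation): joint angles nearest the present ones, or None.
- monitor.get_state(): the state.
- vision.get_image(name): name is "side" or "top"; returns (picture, depth): 420x560x3 uint8, red, green, blue; 420x560 float32, m along the optical axis (not along the pixel's ray), 0 where there is no reading.
- vision.camera_model(name): a dict with "fx", "fy", "cx", "cy" (pixels), "world_to_cam" (4x4, takes a point from world to camera coordinates). Camera axes: x right, y down, z forward; pixel columns grow to the right and rows downward; lengths in m; the calibration is good to about 2 mm. A picture is of the moment at which its call begins. camera_model takes no time and is no camera call.
A pose or a line that the arm cannot do raises arm.Unreachable and nothing moves.
- job.job_done(): hands the job in, once; it reports no verdict.
Trained networks look in the newest picture that a camera, given by its name, has taken for a name from the list of things; names that differ only in an ending like _2 or _b are one class to them, and where a whole thing is asked for, a point or a joint stands for the part that bears it (a point fixed in the world has none). Each returns a list of dicts, best first, with "p" (0 to 1); they miss things now and then, are a little off and sometimes report something else, mostly with a low value. They report only what shows in the picture. A call takes as long as a camera call.
- vision.regions_of(query, camera): "region" (420x560 bool, what is visible of it) and "bbox" ([left, top, right, bottom] in pixels, round what is visible of it).
The state is a dict: "time": time; "qpos": joint angles; "joint_velocities": joint speeds; "effort": joint torques, N m; "eef_pos": TCP position; "tool_rot": TCP orientation; "force": force on the tool from outside, world axes, zero at the start; "moment": the same for the moment, N m; "width": finger opening in m.
Only numpy, scipy, OpenCV 4.12 (cv2) and the standard library are available. Lean on these libraries where they do the work, as an engineer would, in place of code of your own. Each camera call takes 0.05 s, during which the arm holds its last target.

TASK

The sample intake box has a spring flap that keeps the dust out. First clear every soil clod and pebble off its infeed deck into the grey waste bin beside the deck, keeping them out of the box and leaving the flap shut until the deck is clear. Then set each closed tin and squat jar standing on the bench left of the box onto the deck and push it in through the flap until it drops down the chute inside and the flap swings shut behind it; leave the wash bottle, hand lens and scoop where they are.

Things in the scene. Friction and masses are not known exactly. Their poses are not given: they have to be found in the camera images.
- intake: fixed grey sample intake box with a deck in front. Origin on the bench below the inner end (lip) of the deck; x points from the deck into the box (push direction), y left, z up; turned about z by up to 15 degrees. The box spans x = 6 to 270, y = -90 to 90 mm, top 161 mm above the bench, clear roof
- deck (a point): centre of the level aluminium deck's top, which is 100 mm above the bench, 200 mm long (intake x = -200 to 0) and 180 mm wide (y = -90 to 90 mm). A rail 8 mm high runs along its left edge up to x = -50 mm; the right edge, above the bin, is open. Two guide bars 8 mm high converge from y = +-83 mm at x = -54 to y = +-55 mm at x = 6 mm
- lip (a point): middle of the deck's inner end, at deck height (intake x = 0, y = 0, z = 100 mm). Here, just before the flap, a slippery chute begins (40 degrees down, to a floor 12 mm above the bench): a sample whose centre is pushed 8 mm past the lip slides down by itself, so the pusher need not enter the port. The last 30 mm of the deck is slippery white plastic too
- port (a point): centre of the flap's outer face, 15 mm beyond the lip and 28 mm above the deck. The port in the box's front wall is 108 mm wide and reaches from deck level to 54 mm above it; the wall's and roof's top edge is 61 mm above the deck
- flap (a joint): steel flap 104 mm wide closing the port, hinged along its top edge (52 mm above the deck, intake x = 17 mm); rad, 0 = hanging shut, grows as it swings inwards into the box, at most 1.35. A weak spring and its weight return it (under 0.3 N at its lower edge); it does not swing outwards
- bin: fixed open grey plastic waste bin, 150 (x) x 120 (y) x 75 mm high, walls 4 mm, its near side against the open right edge of the deck, rim 25 mm below the deck; origin: centre of its underside, axes as the intake's
- clod_a: irregular brown soil clod, about 26 x 30 x 22 mm; origin: centre of its underside, z up at the start. Starts on the infeed deck; may be absent (None)
- clod_b: irregular brown soil clod, about 26 x 30 x 22 mm; origin: centre of its underside, z up at the start. Starts on the infeed deck; may be absent (None)
- clod_c: irregular brown soil clod, about 18 x 22 x 16 mm; origin: centre of its underside, z up at the start. Starts on the infeed deck; may be absent (None)
- pebble: flat pale pebble, 34 x 38 x 15 mm; origin: centre of its underside, z up at the start. Starts on the infeed deck; may be absent (None)
- tin_1: closed round aluminium tin, lid fixed on, 60 mm diameter (63 at the lid), 42 mm high, about 0.12 kg; origin: centre of its underside, z up. Starts upright on the bench left of the intake; may be absent (None)
- tin_2: closed round aluminium tin, lid fixed on, 60 mm diameter (63 at the lid), 42 mm high, about 0.12 kg; origin: centre of its underside, z up. Starts upright on the bench left of the intake; may be absent (None)
- jar_1: closed squat glass sample jar with a screw cap, 34 mm diameter, 35 mm high, about 0.08 kg; origin: centre of its underside, z up. Starts upright on the bench left of the intake; may be absent (None)
- jar_2: closed squat glass sample jar with a screw cap, 34 mm diameter, 35 mm high, about 0.08 kg; origin: centre of its underside, z up. Starts upright on the bench left of the intake; may be absent (None)
- wash_bottle: white wash bottle with a bent spout, 70 x 111 x 201 mm, standing on the bench to the right; not to be disturbed. Origin: centre of its underside
- lens: small folding hand lens, 28 x 46 x 16 mm, on the bench at the far left; not to be disturbed. Origin: centre of its underside
- scoop: aluminium sample scoop, 50 x 198 x 26 mm, lying on the bench at the right; not to be disturbed. Origin: centre of its underside

How it is judged:
By the outcome, as a careful person would: the job done as asked, in the order asked, and still so for the second after the job is handed in, with the robot touching nothing.
Of clod_a, clod_b, clod_c, pebble only 2 to 3 are there at a start; the rules pass over those that are not, and their reading is None.
Of tin_1, tin_2, jar_1, jar_2 only 3 to 4 are there at a start; the rules pass over those that are not, and their reading is None.
At some moment in a run one of clod_a, clod_b, clod_c, pebble, tin_1, tin_2, jar_1, jar_2 may be knocked a few centimetres aside while the robot is not near it.
It also fails if it takes over 210 s, if anything falls off the work surface, if the arm or the gripper's body presses on something with over 40 N, if the wrist force passes 120 N, or if a joint passes its speed limit or range.

## Working session

There is one attempt and no reset: what is moved stays moved. The work goes in short steps, each a Python script; the robot and the scene stay as the last script left them, time stands still between calls to the robot, and variables do not carry over. Pictures are saved under pics/ and viewed, and the job is handed in when it is done.

```bash
mkdir -p pics; ls; cat > s.py <<'E'
from workcell import arm, hand, kin, monitor, vision, job
import numpy as np, cv2
def snap(tag):
    for n in("top","side"):
        im,d=vision.get_image(n)
        cv2.imwrite(f"pics/{n}_{tag}.png",im[:,:,::-1]); np.save(f"/tmp/{n}_{tag}.npy",d)
def pts(cam,d,mask):
    m=vision.camera_model(cam); v,u=np.nonzero(mask&(d>0)); z=d[v,u]
    P=np.c_[(u-m["cx"])/m["fx"]*z,(v-m["cy"])/m["fy"]*z,z,np.ones(len(z))]
    return (P@np.linalg.inv(m["world_to_cam"]).T)[:,:3]
E
python3 - <<'E'
from s import *
snap("0")
s=monitor.get_state(); print(s["time"],s["eef_pos"],s["tool_rot"],s["force"],s["width"])
for c in("top","side"):
    m=vision.camera_model(c);print(c,m["fx"],np.linalg.inv(m["world_to_cam"]).round(3))
E
```

```text
pics
0.1 [ 0.1555157  -0.50128844  0.30224061] [[-9.59111818e-05  2.96256808e-01 -9.55108315e-01]
 [ 1.11769403e-03 -9.55107692e-01 -2.96256727e-01]
 [-9.99999371e-01 -1.09593320e-03 -2.39518960e-04]] [ 0.39393115  0.14111244 -0.07430311] 0.08817317879246432
top 480.71305782648614 [[ 0.012 -0.991  0.132  0.341]
 [-1.    -0.011  0.006  0.045]
 [-0.004 -0.132 -0.991  1.773]
 [ 0.     0.     0.     1.   ]]
side 448.1057750494364 [[-0.967 -0.138  0.212  0.313]
 [-0.253  0.571 -0.781  1.056]
 [-0.013 -0.81  -0.587  0.877]
 [ 0.     0.     0.     1.   ]]
```

View pics/top_0.png

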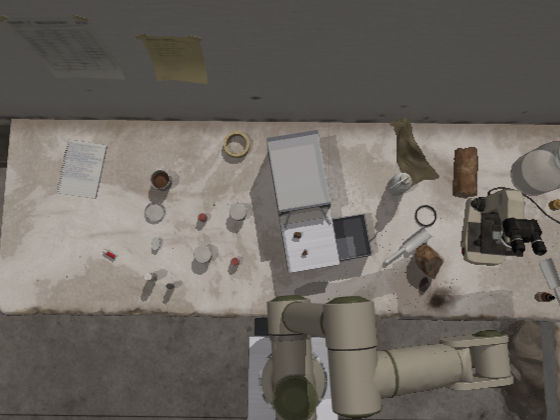

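View pics/side_0.png

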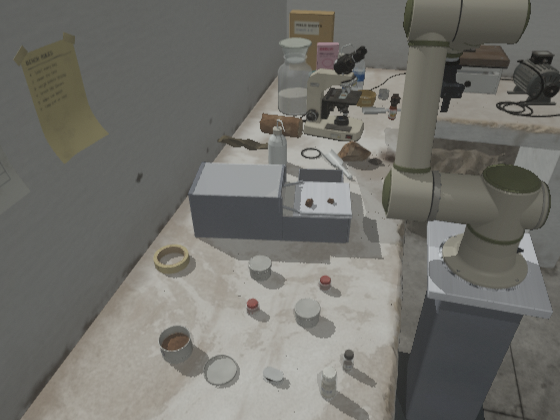

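The top view shows the box at (300,170), deck at (310,245) with two clods at (297,237) and (305,252), and the bin at (350,237). The tins are at (237,212) and (202,254), the red-capped jars at (201,217) and (235,262). The other tins and bottles further left look like clutter.

```bash
python3 - <<'E'
from s import *
for c in("top","side"):
    im,d=vision.get_image(c)
    for q in("clod_a","clod_c","pebble","tin_1","jar_1","intake","bin","lens","scoop","wash_bottle"):
        for r in vision.regions_of(q,c)[:5]:
            P=pts(c,d,r["region"]); 
            if len(P)==0: continue
            zt=np.percentile(P[:,2],90); T=P[P[:,2]>zt-.008]
            print(c,q,round(r["p"],2),r["bbox"],"n",len(P),"med",np.median(P,0).round(3),"top",((T.min(0)+T.max(0))/2).round(3),"ext",(T.max(0)-T.min(0)).round(3),"zt",zt.round(3))
    np.save(f"/tmp/P{c}.npy",pts(c,d,np.ones(d.shape,bool)))
P=np.load("/tmp/Ptop.npy")
# deck fit
for lo,hi,n in((.09,.108,'deck'),(.15,.17,'roof')):
    D=P[(P[:,2]>lo)&(P[:,2]<hi)&(abs(P[:,0]-.45)<.3)&(P[:,1]<.2)&(P[:,1]>-.2)]
    print(n,len(D),np.median(D[:,2]),cv2.minAreaRect(D[:,:2].astype(np.float32)))
    np.save(f"/tmp/{n}.npy",D)
im=cv2.imread("pics/top_0.png")[190:290,130:390]; cv2.imwrite("pics/crop0.png",cv2.resize(im,None,fx=3,fy=3,interpolation=cv2.INTER_CUBIC))
E
```

```text
top tin_1 0.53 [228.8, 202.8, 244.5, 223.1] n 262 med [0.595 0.208 0.04 ] top [0.598 0.208 0.044] ext [0.06  0.059 0.013] zt 0.046
top tin_1 0.49 [192.5, 248.6, 212.1, 261.4] n 213 med [0.44  0.332 0.042] top [0.442 0.33  0.046] ext [0.054 0.059 0.013] zt 0.047
top jar_1 0.44 [227.4, 257.8, 237.6, 268.3] n 58 med [0.416 0.215 0.033] top [0.415 0.214 0.037] ext [0.025 0.025 0.012] zt 0.039
top intake 0.92 [261.7, 128.9, 339.9, 274.4] n 7256 med [ 0.623 -0.026  0.154] top [ 0.721 -0.008  0.165] ext [0.293 0.221 0.019] zt 0.163
top bin 0.97 [334.4, 213.4, 373.7, 260.7] n 1393 med [ 0.511 -0.212  0.006] top [ 0.507 -0.202  0.071] ext [0.162 0.137 0.026] zt 0.066
top lens 0.43 [153.0, 234.4, 160.0, 251.2] n 103 med [0.479 0.507 0.015] top [0.478 0.508 0.021] ext [0.041 0.031 0.014] zt 0.022
top scoop 0.91 [384.6, 228.8, 433.3, 261.6] n 461 med [ 0.496 -0.436  0.008] top [ 0.483 -0.413  0.023] ext [0.133 0.17  0.021] zt 0.02
top wash_bottle 0.79 [386.3, 174.1, 409.6, 198.9] n 423 med [ 0.689 -0.363  0.112] top [ 0.689 -0.354  0.176] ext [0.056 0.079 0.056] zt 0.155
side clod_a 0.45 [308.3,
[... 1170 characters left out ...]
t 0.016
side lens 0.16 [191.6, 159.3, 351.1, 244.0] n 10663 med [0.639 0.042 0.099] top [ 0.724 -0.005  0.157] ext [0.293 0.225 0.013] zt 0.159
side scoop 0.68 [322.9, 149.9, 350.1, 178.3] n 276 med [ 0.492 -0.437  0.01 ] top [ 0.482 -0.386  0.041] ext [0.124 0.227 0.06 ] zt 0.019
side wash_bottle 0.75 [266.0, 115.1, 286.0, 166.9] n 582 med [ 0.701 -0.353  0.083] top [ 0.699 -0.363  0.165] ext [0.041 0.062 0.067] zt 0.139
deck 2866 0.09964558798546486 ((0.4963018000125885, -0.04866664111614227), (0.2137124389410019, 0.18014095723628998), 9.974531173706055)
roof 2380 0.15968168665302185 ((0.6767066717147827, -0.016496241092681885), (0.1769341677427292, 0.18088892102241516), 9.804849624633789)
```

View pics/crop0.png

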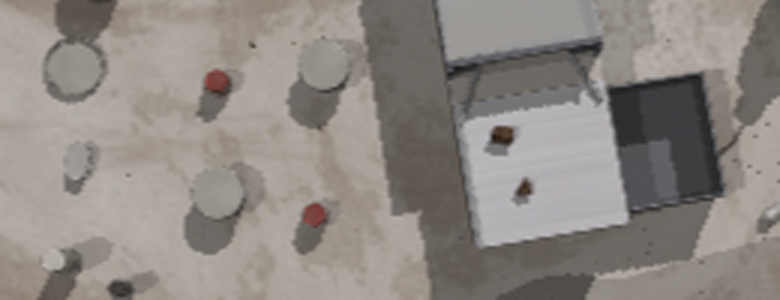

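```bash
python3 - <<'E'
from s import *
from scipy.ndimage import label
yaw=np.radians(9.9); ex=np.array([np.cos(yaw),np.sin(yaw)]); ey=np.array([-ex[1],ex[0]])
for c in("top","side"):
    P=np.load(f"/tmp/P{c}.npy")
    R=P[(P[:,2]>.148)&(P[:,2]<.172)&(P[:,0]>.45)&(P[:,0]<.95)&(abs(P[:,1])<.2)]
    D=P[(P[:,2]>.095)&(P[:,2]<.105)&(P[:,0]>.35)&(P[:,0]<.62)&(abs(P[:,1]+.03)<.15)]
    for n,A in(("roof",R),("deck",D)):
        r=cv2.minAreaRect(A[:,:2].astype(np.float32)); print(c,n,len(A),np.median(A[:,2]).round(4),[np.round(x,4) for x in r])
        for e in(ex,ey): print("   ",np.percentile(A[:,:2]@e,[0,1,99,100]).round(4))
for c in("top","side"):
    d=np.load(f"/tmp/{c}_0.npy"); P=np.zeros(d.shape+(3,)); P[d>0]=pts(c,d,np.ones(d.shape,bool))
    q=P[...,:2]
    u=q@ex; v=q@ey; C=np.array([.4963,-.0487]); 
    m=(P[...,2]>.107)&(P[...,2]<.135)&(abs(u-C@ex)<.1)&(abs(v-C@ey)<.087)
    l,n=label(m,np.ones((3,3)))
    for i in range(1,n+1):
        k=l==i
        if k.sum()>4: print(c,k.sum(),np.argwhere(k).mean(0).round(0),((P[k].min(0)+P[k].max(0))/2).round(3),(P[k].max(0)-P[k].min(0)).round(3),P[k][:,2].max().round(3))
im=cv2.imread("pics/side_0.png")[150:250,180:370]; cv2.imwrite("pics/crop1.png",cv2.resize(im,None,fx=4,fy=4,interpolation=cv2.INTER_CUBIC))
E
```

```text
top roof 3949 0.1597 [array([ 0.7226, -0.0083]), array([0.2714, 0.1802]), np.float64(10.1895)]
    [0.5752 0.5806 0.8411 0.8458]
    [-0.223  -0.2203 -0.0441 -0.042 ]
top deck 2276 0.0998 [array([ 0.496 , -0.0486]), array([0.2127, 0.1799]), np.float64(10.2094)]
    [0.3736 0.3756 0.578  0.5865]
    [-0.2234 -0.2214 -0.0463 -0.0432]
side roof 3143 0.1581 [array([ 0.7246, -0.0061]), array([0.2706, 0.1876]), np.float64(10.3083)]
    [0.5768 0.5836 0.8452 0.8485]
    [-0.2241 -0.2198 -0.04   -0.0363]
side deck 2180 0.0983 [array([ 0.5151, -0.0436]), array([0.2442, 0.1854]), np.float64(10.4672)]
    [0.377  0.3799 0.6005 0.6211]
    [-0.2251 -0.2195 -0.0409 -0.038 ]
top 8 [208. 320.] [ 0.6   -0.09   0.118] [0.011 0.01  0.022] 0.13
top 7 [206. 326.] [ 0.606 -0.108  0.119] [0.005 0.014 0.024] 0.131
top 13 [213. 285.] [0.58  0.037 0.118] [0.01  0.028 0.02 ] 0.128
top 7 [217. 288.] [0.568 0.023 0.111] [0.008 0.014 0.006] 0.114
top 6 [220. 328.] [ 0.557 -0.115  0.111] [0.017 0.011 0.008] 0.115
top 38 [234. 297.] [ 0.507 -0.009  0.118] [0.018 0.028 0.02 ] 0.128
top 5 [246. 285.] [0.467 0.032 0.109] [0.014 0.    0.004] 0.111
top 18 [252. 304.] [ 0.447 -0.034  0.113] [0.014 0.014 0.011] 0.119
side 17 [200. 331.] [ 0.45  -0.032  0.11 ] [0.017 0.014 0.006] 0.113
side 38 [202. 309.] [ 0.509 -0.002  0.114] [0.017 0.027 0.013] 0.121
```

View pics/crop1.png

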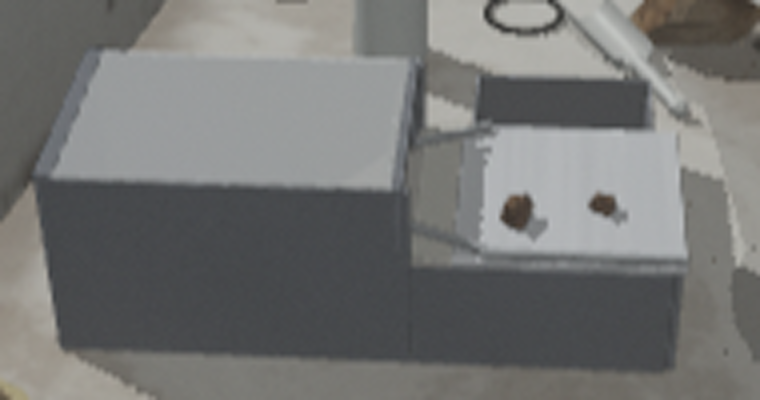

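The intake's yaw is about 10.2° and its origin about (0.588,-0.032). There are only two clods: large at (0.508,-0.006) and small at (0.448,-0.033). The side crop shows no pebble. I'll pick the clods up rather than sweep them.

```bash
cat >> s.py <<'E'
YAW=np.radians(10.2); O=np.array([.588,-.0316]); EX=np.array([np.cos(YAW),np.sin(YAW)]); EY=np.array([-EX[1],EX[0]])
def W(u,v): return O+u*EX+v*EY
def I(p): d=np.asarray(p)[:2]-O; return np.array([d@EX,d@EY])
def rot(a):
    x=np.array([0,0,-1.]); y=np.array([np.cos(a),np.sin(a),0]); return np.c_[x,y,np.cross(x,y)]
R0=rot(YAW-np.pi/2)
def tip(xy,z,feed=.2,**k): return arm.move_l(np.array([xy[0],xy[1],z+.064]),R0,feed=feed,**k)
def st(msg=""):
    s=monitor.get_state(); print(msg,"t",round(s["time"],1),"p",s["eef_pos"].round(3),"w",round(s["width"],4),"F",s["force"].round(1))
HI=.215
def deckthings():
    from scipy.ndimage import label
    for c in("top","side"):
        im,d=vision.get_image(c); P=np.zeros(d.shape+(3,)); P[d>0]=pts(c,d,np.ones(d.shape,bool))
        u=(P[...,:2]-O)@EX; v=(P[...,:2]-O)@EY
        hsv=cv2.cvtColor(im,cv2.COLOR_RGB2HSV)
        m=(P[...,2]>.097)&(P[...,2]<.15)&(u>-.205)&(u<.0)&(abs(v)<.095)&((P[...,2]>.106)|(hsv[...,1]>70))
        l,n=label(m,np.ones((3,3)))
        for i in range(1,n+1):
            k=l==i
            if k.sum()>7: print(c,k.sum(),"px",np.argwhere(k).mean(0).round(0)[::-1],"world",((P[k].min(0)+P[k].max(0))/2).round(3),"int",I((P[k].min(0)+P[k].max(0))/2).round(3),"z",P[k][:,2].max().round(3),"sat",hsv[k][:,1].mean().round(0))
def debris(xy,z=.103,op=.055):
    hand.set_gripper(op); tip(xy,HI); h=tip(xy,z,feed=.12,stop_force=12); st(f"down {h}")
    hand.set_gripper(0.); st("grip"); tip(xy,HI); st("up")
    b=W(-.105,-.150); tip(b,HI); tip(b,.06,feed=.15); hand.set_gripper(.05); st("drop"); tip(b,HI)
E
python3 - <<'E'
from s import *
arm.move_ptp(np.r_[W(-.1,-.15),.28],R0); st()
debris((.508,-.005)); 
deckthings(); snap("1")
E
```

```text
t 2.9 p [ 0.516 -0.198  0.28 ] w 0.0885 F [0.9 1.  0.9]
down False t 5.8 p [ 0.508 -0.005  0.168] w 0.0552 F [-0.3  0.3 -0.5]
grip t 6.3 p [ 0.508 -0.005  0.167] w 0.0271 F [0.1 0.4 1.9]
up t 7.0 p [ 0.508 -0.005  0.278] w 0.0264 F [-0.1  0.5 -0.2]
drop t 9.8 p [ 0.511 -0.198  0.124] w 0.0503 F [-0.3 -0.2  0.2]
top 12 px [287. 217.] world [0.569 0.025 0.11 ] int [-0.009  0.059] z 0.114 sat 10.0
top 14 px [327. 219.] world [ 0.561 -0.111  0.11 ] int [-0.04  -0.074] z 0.115 sat 4.0
top 17 px [283. 227.] world [0.533 0.038 0.109] int [-0.041  0.078] z 0.113 sat 5.0
top 10 px [284. 240.] world [0.486 0.036 0.11 ] int [-0.088  0.085] z 0.113 sat 4.0
top 20 px [304. 253.] world [ 0.445 -0.03   0.114] int [-0.14   0.027] z 0.123 sat 70.0
top 12 px [287. 260.] world [0.419 0.025 0.111] int [-0.156  0.086] z 0.115 sat 4.0
top 9 px [288. 269.] world [0.388 0.02  0.111] int [-0.188  0.086] z 0.116 sat 5.0
side 21 px [331. 200.] world [ 0.45 -0.03  0.11] int [-0.136  0.026] z 0.114 sat 56.0
side 12 px [298. 211.] world [0.534 0.042 0.107] int [-0.04   0.082] z 0.109 sat 9.0
```

The large clod is gone from the deck. Next is the small one at (0.448,-0.031).

```bash
python3 - <<'E'
from s import *
debris((.448,-.031),z=.102); 
arm.move_ptp(np.r_[W(-.1,-.25),.32],R0)
deckthings(); snap("2")
a=cv2.imread("pics/top_2.png")[190:290,130:390]; b=cv2.imread("pics/side_2.png")[150:350,180:440]
cv2.imwrite("pics/c2.png",np.vstack([cv2.resize(a,(650,250)),cv2.resize(b,(450,346)) if 0 else cv2.copyMakeBorder(cv2.resize(b,(442,340)),0,0,0,208,0)]))
E
```

```text
down False t 13.4 p [ 0.448 -0.031  0.167] w 0.0551 F [0.2 0.2 0.5]
grip t 14.1 p [ 0.448 -0.031  0.166] w 0.0165 F [0.  0.  0.8]
up t 14.8 p [ 0.448 -0.031  0.278] w 0.0166 F [-0.   0.1  0.1]
drop t 17.6 p [ 0.511 -0.198  0.124] w 0.0501 F [ 0.2 -0.6 -0.4]
top 8 px [321. 212.] world [ 0.588 -0.092  0.11 ] int [-0.011 -0.06 ] z 0.112 sat 10.0
top 9 px [328. 221.] world [ 0.556 -0.115  0.111] int [-0.046 -0.076] z 0.114 sat 4.0
top 19 px [283. 237.] world [0.497 0.04  0.11 ] int [-0.077  0.086] z 0.114 sat 5.0
top 9 px [285. 251.] world [0.45  0.031 0.111] int [-0.125  0.086] z 0.115 sat 6.0
top 12 px [288. 264.] world [0.405 0.022 0.11 ] int [-0.171  0.085] z 0.113 sat 6.0
side 9 px [321. 213.] world [0.465 0.038 0.107] int [-0.109  0.09 ] z 0.109 sat 9.0
```

View pics/c2.png

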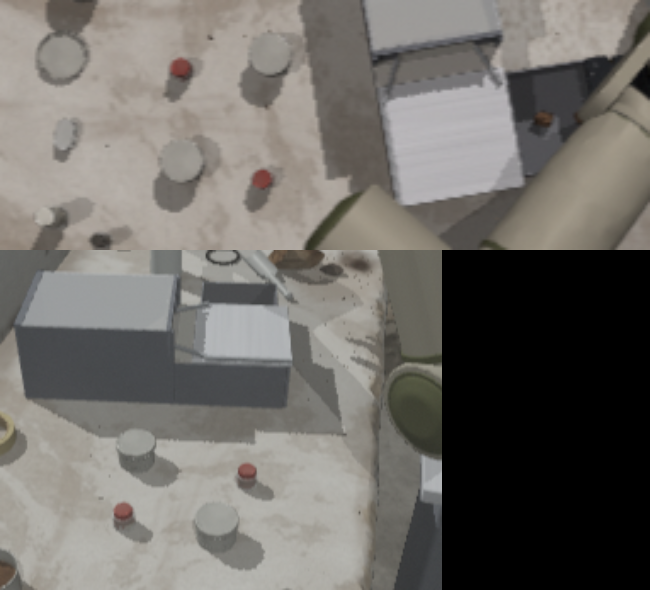

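The deck is empty in both views and brown shows in the bin at (543,120) of the crop. On to the samples, jar at (0.418,0.217) first.

```bash
cat >> s.py <<'E'
def find():
    out={}
    for c in("top","side"):
        im,d=vision.get_image(c)
        for q in("tin_1","jar_1"):
            for r in vision.regions_of(q,c):
                if r["p"]<.3: continue
                P=pts(c,d,r["region"])
                if len(P)<10: continue
                zt=np.percentile(P[:,2],90); T=P[P[:,2]>zt-.008]
                print(c,q,round(r["p"],2),((T.min(0)+T.max(0))/2).round(3),(T.max(0)-T.min(0)).round(3))
                out.setdefault(q[:3],[]).append(((T.min(0)+T.max(0))/2)[:2])
    return out
def load(xy,op=.085):
    hand.set_gripper(op); tip(xy,HI,feed=.3); h=tip(xy,.008,feed=.15,stop_force=12); st(f"down {h}")
    hand.set_gripper(0.); st("grip"); tip(xy,HI); st("up")
    b=W(-.10,0); tip(b,HI,feed=.3); h=tip(b,.109,feed=.12,stop_force=12); st(f"placed {h}")
    hand.set_gripper(.085); tip(b,HI)
def push(r,op,end=.013):
    off=np.sqrt(r*r-op*op/4)+.009
    hand.set_gripper(op); b=W(-.10-off-.02,0); tip(b,HI); tip(b,.113,feed=.15)
    h=tip(W(end-off,0),.113,feed=.07,stop_force=25); st(f"pushed {h}"); arm.pause(.3); 
def away():
    p=monitor.get_state()["eef_pos"]; i=I(p); tip(W(i[0]-.06,i[1]),.113,feed=.15); tip(W(-.1,0),HI)
E
python3 - <<'E'
from s import *
hand.set_gripper(.085); 
tip(W(-.1,0),HI,feed=.3)
load((.418,.217)); st(); tip(W(-.1,-.2),HI,feed=.3); snap("3"); 
a=cv2.imread("pics/top_3.png")[190:290,230:390]; b=cv2.imread("pics/side_3.png")[150:290,180:400]
cv2.imwrite("pics/c3.png",np.hstack([cv2.resize(a,(380,240)),cv2.resize(b,(377,240))]))
E
```

```text
down False t 23.8 p [0.418 0.217 0.073] w 0.0846 F [ 0.8 -0.4  0.4]
grip t 24.6 p [0.418 0.217 0.072] w 0.0326 F [ 0.2 -1.1  0.1]
up t 25.8 p [0.418 0.217 0.278] w 0.0324 F [ 0.1 -0.  -0.5]
placed False t 27.9 p [ 0.49  -0.049  0.173] w 0.0328 F [ 0.4 -0.2 -0.2]
 t 29.4 p [ 0.489 -0.049  0.278] w 0.0849 F [ 0.5  0.7 -0.4]
```

View pics/c3.png

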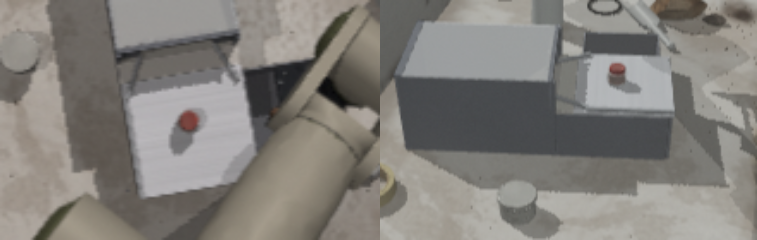

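The jar stands upright at the deck's centre (188,121 in the crop). Next I push it in.

```bash
python3 - <<'E'
from s import *
push(.017,.018); away(); tip(W(-.1,-.2),HI,feed=.3); st(); deckthings(); print(find()); snap("4")
a=cv2.imread("pics/top_4.png")[120:290,130:390]; b=cv2.imread("pics/side_4.png")[150:320,180:440]
cv2.imwrite("pics/c4.png",np.hstack([cv2.resize(a,None,fx=1.53,fy=1.53),cv2.resize(b,None,fx=1.53,fy=1.53)]))
E
```

```text
pushed False t 35.5 p [ 0.578 -0.033  0.177] w 0.0179 F [0.1 0.2 0.5]
 t 37.8 p [ 0.525 -0.245  0.278] w 0.0181 F [ 1.1 -0.3 -0.4]
top 14 px [327. 219.] world [ 0.561 -0.112  0.111] int [-0.04  -0.074] z 0.116 sat 4.0
top 13 px [285. 223.] world [0.546 0.035 0.11 ] int [-0.03   0.073] z 0.112 sat 5.0
top 8 px [284. 241.] world [0.486 0.038 0.111] int [-0.088  0.086] z 0.116 sat 6.0
top 20 px [285. 250.] world [0.453 0.032 0.111] int [-0.121  0.087] z 0.116 sat 5.0
top 8 px [288. 264.] world [0.405 0.023 0.109] int [-0.17   0.086] z 0.113 sat 4.0
side 10 px [324. 213.] world [0.458 0.035 0.107] int [-0.116  0.088] z 0.108 sat 9.0
top tin_1 0.51 [0.438 0.33  0.047] [0.054 0.058 0.015]
top tin_1 0.5 [0.598 0.208 0.045] [0.059 0.059 0.013]
top jar_1 0.71 [ 0.689 -0.355  0.176] [0.057 0.08  0.06 ]
side tin_1 0.76 [0.6   0.211 0.039] [0.061 0.063 0.011]
side tin_1 0.71 [0.482 0.509 0.014] [0.045 0.032 0.01 ]
side tin_1 0.58 [0.443 0.334 0.039] [0.056 0.063 0.011]
side jar_1 0.49 [0.581 0.342 0.031] [0.027 0.03  0.01 ]
{'tin': [array([0.43816715, 0.32988117]), array([0.59785409, 0.20790861]), array([0.60007802, 0.21063121]), array([0.48221874, 0.50899279]), array([0.44262137, 0.333713  ])], 'jar': [array([ 0.68947099, -0.35511301]), array([0.5807629 , 0.34195883])]}
```

View pics/c4.png

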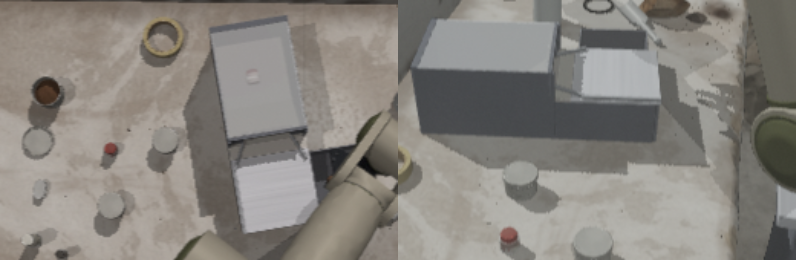

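The jar is inside, seen through the roof at (252,76), and the deck is empty. Next is the tin at (0.599,0.209).

```bash
cat > v.py <<'E'
from s import *
def after(n):
    deckthings(); find(); snap(n)
    a=cv2.imread(f"pics/top_{n}.png")[120:290,130:390]; b=cv2.imread(f"pics/side_{n}.png")[150:320,180:440]
    cv2.imwrite(f"pics/c{n}.png",np.hstack([cv2.resize(a,None,fx=1.53,fy=1.53),cv2.resize(b,None,fx=1.53,fy=1.53)]))
E
python3 - <<'E'
from v import *
tip(W(-.1,0),HI,feed=.3); load((.599,.209),op=.088); push(.0315,.040); away(); tip(W(-.1,-.2),HI,feed=.3); st(); after("5")
E
```

```text
down False t 42.9 p [0.599 0.209 0.073] w 0.0879 F [ 0.3  0.3 -0.1]
grip t 43.4 p [0.599 0.209 0.072] w 0.0588 F [-0.2 -0.7  2.4]
up t 44.6 p [0.599 0.209 0.278] w 0.0581 F [ 0.2 -0.5 -1.9]
placed True t 46.6 p [ 0.489 -0.049  0.172] w 0.0585 F [-2.5  0.2  4.9]
pushed False t 52.0 p [ 0.568 -0.035  0.177] w 0.04 F [-0.2  0.3 -0.1]
 t 54.3 p [ 0.525 -0.245  0.278] w 0.0401 F [-0.4  0.6 -0.4]
top 12 px [323. 213.] world [ 0.584 -0.099  0.111] int [-0.016 -0.066] z 0.116 sat 5.0
top 10 px [286. 218.] world [0.565 0.03  0.109] int [-0.011  0.065] z 0.111 sat 7.0
top 13 px [285. 250.] world [0.455 0.032 0.11 ] int [-0.12   0.086] z 0.114 sat 5.0
top 9 px [288. 269.] world [0.388 0.021 0.108] int [-0.188  0.088] z 0.11 sat 7.0
side 9 px [291. 209.] world [0.553 0.035 0.107] int [-0.023  0.071] z 0.108 sat 8.0
side 11 px [325. 213.] world [0.456 0.034 0.108] int [-0.118  0.088] z 0.11 sat 9.0
top tin_1 0.52 [0.44  0.331 0.045] [0.058 0.059 0.012]
top jar_1 0.47 [0.577 0.339 0.034] [0.026 0.025 0.011]
side tin_1 0.64 [0.443 0.333 0.039] [0.061 0.064 0.01 ]
side jar_1 0.48 [0.58  0.341 0.031] [0.027 0.029 0.011]
```

View pics/c5.png

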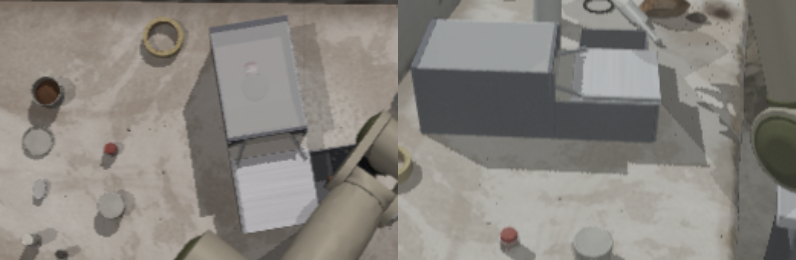

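Tin inside at (257,88) near the chute's foot, deck empty and no arch visible at the flap. I'll send the remaining jar (0.579,0.341) in slightly left of centre so it slides beside the tin.

```bash
sed -i 's/def load(xy,op=.085):/def load(xy,op=.085,v=0):/; s/b=W(-.10,0); tip(b,HI,feed=.3)/b=W(-.10,v); tip(b,HI,feed=.3)/; s/def push(r,op,end=.013):/def push(r,op,end=.013,v=0):/; s/b=W(-.10-off-.02,0)/b=W(-.10-off-.02,v)/; s/W(end-off,0)/W(end-off,v)/' s.py
python3 - <<'E'
from v import *
tip(W(-.1,0),HI,feed=.3); load((.579,.341),v=.026); push(.017,.018,v=.026); away(); tip(W(-.1,-.2),HI,feed=.3); st(); after("6")
E
```

```text
down False t 59.4 p [0.579 0.341 0.073] w 0.0851 F [-0.1 -0.3 -0.5]
grip t 60.2 p [0.579 0.341 0.072] w 0.0329 F [-0.1  0.5  0.8]
up t 61.4 p [0.579 0.341 0.278] w 0.0332 F [-0.6  0.1 -1.6]
placed True t 63.8 p [ 0.484 -0.023  0.172] w 0.0329 F [-0.3  0.9  4.5]
pushed False t 69.7 p [ 0.573 -0.008  0.177] w 0.0182 F [0.3 0.1 0.1]
 t 72.0 p [ 0.525 -0.245  0.278] w 0.0182 F [-1.   0.   0.2]
top 11 px [324. 215.] world [ 0.576 -0.103  0.11 ] int [-0.025 -0.068] z 0.113 sat 6.0
top 18 px [286. 220.] world [0.56  0.031 0.111] int [-0.017  0.067] z 0.116 sat 7.0
top 8 px [284. 228.] world [0.531 0.038 0.111] int [-0.044  0.079] z 0.117 sat 4.0
top 11 px [283. 235.] world [0.505 0.042 0.113] int [-0.068  0.087] z 0.119 sat 6.0
top 11 px [286. 258.] world [0.427 0.027 0.111] int [-0.148  0.086] z 0.115 sat 3.0
top 8 px [288. 265.] world [0.403 0.021 0.112] int [-0.172  0.085] z 0.117 sat 4.0
side 9 px [314. 213.] world [0.483 0.041 0.107] int [-0.09  0.09] z 0.108 sat 9.0
side tin_1 0.86 [0.443 0.333 0.04 ] [0.061 0.066 0.011]
```

View pics/c6.png

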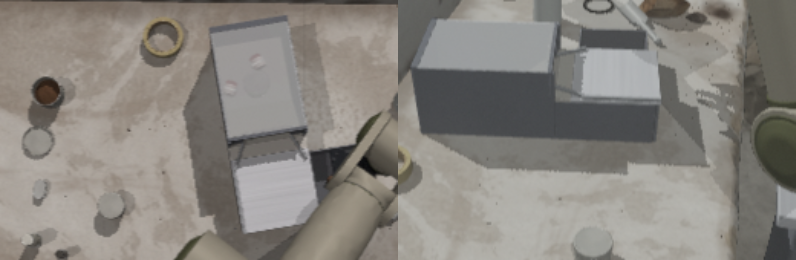

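The jar slid in beside the tin (230,88). The last tin, at (0.442,0.332), goes in slightly right of centre.

```bash

python3 - <<'E'
from v import *
tip(W(-.1,0),HI,feed=.3); load((.442,.332),op=.088,v=-.014); push(.0315,.040,v=-.014); away(); tip(W(-.1,-.2),HI,feed=.3); st(); after("7")
c=cv2.imread("pics/top_7.png")[120:270,255:385]; cv2.imwrite("pics/c7b.png",cv2.resize(c,None,fx=4,fy=4,interpolation=cv2.INTER_CUBIC))
E
```

```text
down False t 77.4 p [0.442 0.332 0.073] w 0.0883 F [-0.4 -0.   0.3]
grip t 78.0 p [0.442 0.332 0.072] w 0.0579 F [-0.2 -1.5  2.7]
up t 79.2 p [0.442 0.332 0.278] w 0.0586 F [-0.1  0.2 -1.8]
placed True t 81.5 p [ 0.491 -0.063  0.172] w 0.0583 F [-2.6  1.   5.6]
pushed False t 86.9 p [ 0.57  -0.049  0.177] w 0.0404 F [ 0.  -0.1 -0.2]
 t 89.2 p [ 0.525 -0.245  0.278] w 0.0397 F [0.2 0.5 0.1]
top 14 px [321. 212.] world [ 0.589 -0.092  0.11 ] int [-0.01 -0.06] z 0.112 sat 11.0
top 8 px [287. 217.] world [0.568 0.026 0.11 ] int [-0.009  0.061] z 0.114 sat 5.0
top 19 px [283. 232.] world [0.514 0.042 0.11 ] int [-0.06   0.085] z 0.114 sat 5.0
top 15 px [285. 249.] world [0.458 0.031 0.111] int [-0.117  0.084] z 0.114 sat 4.0
top 21 px [287. 263.] world [0.409 0.023 0.11 ] int [-0.167  0.086] z 0.113 sat 4.0
```

View pics/c7.png

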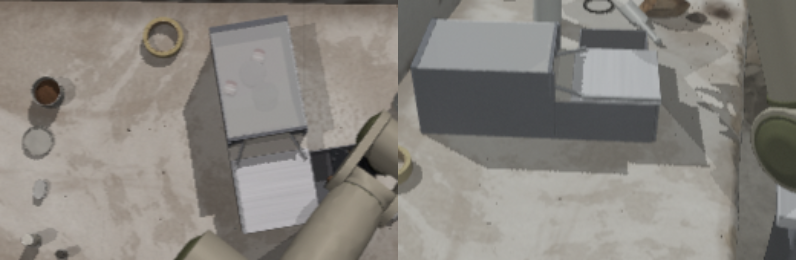

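View pics/c7b.png

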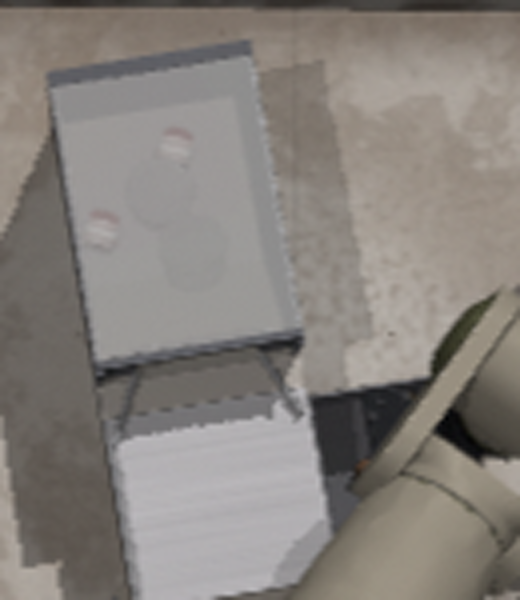

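All four are inside, with the second tin at (195,250), well past the flap. I'll clear the arm to check the bin, the deck and the undisturbed items.

```bash

python3 - <<'E'
from s import *
tip(W(-.1,0),HI,feed=.3); arm.move_ptp(np.array([.3,.30,.32]),R0); snap("8"); st()
for c in("top","side"):
  for q in("clod_a","pebble","tin_1","jar_1","lens","scoop","wash_bottle"):
    im,d=vision.get_image(c)
    for r in vision.regions_of(q,c)[:4]:
        P=pts(c,d,r["region"]); 
        if len(P): print(c,q,round(r["p"],2),r["bbox"],np.median(P,0).round(3),I(np.median(P,0)).round(3))
a=cv2.imread("pics/top_8.png")[190:290,260:400]; b=cv2.imread("pics/side_8.png")[150:290,180:380]
cv2.imwrite("pics/c8.png",np.hstack([cv2.resize(a,(392,280),interpolation=2),cv2.resize(b,(400,280),interpolation=2)]))
E
```

```text
t 92.1 p [0.301 0.3   0.32 ] w 0.0404 F [-0.8  0.4  0.1]
top pebble 0.37 [386.4, 172.2, 413.0, 194.4] [ 0.689 -0.364  0.113] [ 0.041 -0.345]
top jar_1 0.17 [269.9, 131.4, 340.1, 268.9] [ 0.618 -0.026  0.154] [ 0.031 -0.   ]
top lens 0.42 [152.1, 238.0, 161.8, 252.0] [0.479 0.505 0.016] [-0.012  0.548]
top scoop 0.88 [383.3, 228.9, 429.8, 263.9] [ 0.495 -0.436  0.008] [-0.163 -0.382]
top wash_bottle 0.71 [386.4, 174.2, 411.4, 198.6] [ 0.689 -0.365  0.112] [ 0.04  -0.346]
side tin_1 0.64 [189.4, 161.0, 355.2, 245.2] [0.635 0.041 0.098] [0.06  0.064]
side jar_1 0.23 [322.6, 151.3, 351.0, 177.3] [ 0.49  -0.436  0.01 ] [-0.168 -0.38 ]
side lens 0.66 [297.2, 168.6, 346.2, 185.7] [ 0.517 -0.255  0.049] [-0.109 -0.207]
side lens 0.53 [260.1, 367.7, 283.5, 386.3] [0.482 0.514 0.014] [-0.007  0.555]
side scoop 0.63 [322.8, 151.7, 353.7, 178.8] [ 0.491 -0.435  0.011] [-0.167 -0.38 ]
side wash_bottle 0.67 [264.4, 118.3, 286.1, 167.4] [ 0.701 -0.355  0.08 ] [ 0.054 -0.338]
side wash_bottle 0.2 [263.8, 367.5, 284.7, 388.5] [0.481 0.514 0.014] [-0.009  0.556]
```

View pics/c8.png

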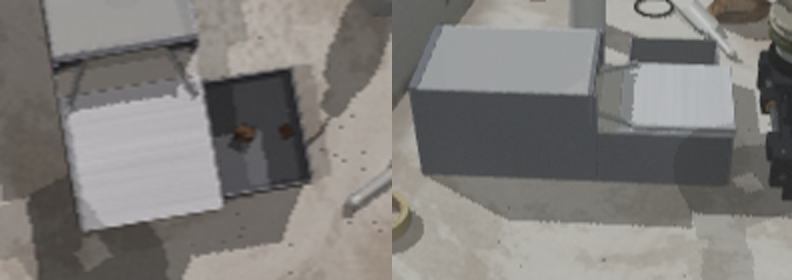

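View pics/top_8.png

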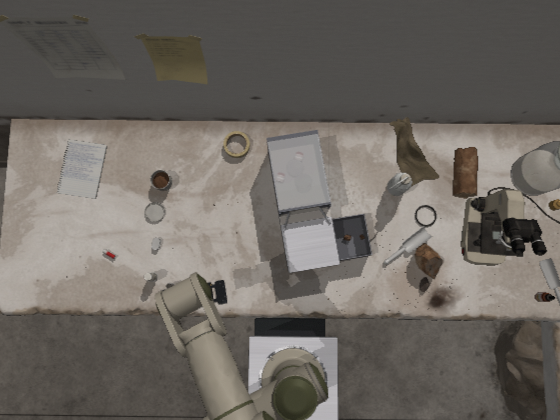

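Both clods lie in the bin at (245,133) and (285,131) in the crop. The deck and the bench left of the box are empty of samples, and the lens, scoop and bottle read the same as at the start.

```bash
python3 - <<'E'
from s import *
job.job_done(); st()
E
```

```text
the job is handed in; nothing more can be done
the job is handed in; nothing more can be done
```

I finished the job and handed it in at about 92 s of the 210 s allowed. I picked both clods (the only debris present) off the deck and dropped them in the bin. Then I set two tins and two jars on the deck one at a time and pushed each in through the flap.

**Last checks**
- **Debris:** both clods lie in the bin, and the deck is empty.
- **Samples:** all four show through the clear roof, clear of the flap. None are left on the bench.
- **Items to leave alone:** the hand lens, scoop and wash bottle read within about 2–3 mm of where they started.
- **Forces:** the wrist force readings I took stayed under about 7 N.

**Not confirmed**
- **Flap:** neither camera showed the flap's angle directly. I judged it shut because all the samples lie well past it.
- **Object finder:** in the last pictures it gave a few false labels, such as "tin" on the box and "lens" on the bin. I checked these against the pictures and dismissed them.

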